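# Pack the burr basket and screw the jar shut

### The arm

A 6-joint arm with a two-finger parallel gripper is mounted at the origin on the work surface. World frame = base frame: x ahead of the robot, y to its left, z up, the work surface at z = 0. Lengths are in m, angles in rad, forces in N, time in s.
With the tool pointing down it reaches from about 0.3 to 0.775 m from the base axis. Payload 14.6 kg.
Tool frame: the origin (TCP) lies midway between the tips of the shut fingers; the grasp point (between the pads) lies 19 mm behind it (ctrl.pinch_z is the distance from the TCP to the grasp point, in m); z points along the fingers, y is the line along which they close (so a half turn about z gives the same grasp; the last joint's range is limited). The gripper opens to 94 mm and grips with 3 to 60 N. Pads are 16 mm wide; open, the fingers measure 119 mm over their backs; the gripper's body (75 mm by 177 mm) begins 78 mm behind the grasp point.
Start: joints at [-1.255, 0.3, 1.521, -0, 1.321, -0.067], TCP at [0.205, -0.51, 0.205] pointing down, gripper open.
Joint ranges: [-3.03, 3.03], [-0.79, 2.21], [0.23, 2.52], [-1.04, 4.18], [0, 3.07], [-2.55, 2.55]. Speed limits (rad/s): [2.22, 2.22, 2.57, 3.14, 3.14, 3.14].

### API

Orientations are given as [roll, pitch, yaw] about the fixed x, y, z axes, in that order (R = Rz(yaw) Ry(pitch) Rx(roll)).
In Python, from station import ctrl gives the robot as it stands.
- The arm moves only by the tool jog_arm, never from a script. Its argument "motion" is a list of rows, each a list of 7 numbers: the shift along the tool's x, y, z in m, then the turn, a rotation vector about the tool's x, y, z in rad, then the opening, from -1 (shut) to 1 (fully open). In form: [[tx, ty, tz, rx, ry, rz, gripper], ...]. A call has 1 to 5 rows; each row shifts and turns the commanded pose from where the row before left it, along the tool's axes as they then stand; what a row does not reach is not made up. A row lasts 1/10 s, in which the tool goes at most 50 mm and 8.59 degrees, less where a joint would pass 70% of its speed; a pose out of reach is approached as far as the arm can. A call is refused whole if a number of a shift passes 0.05 or a number of a turn 0.15, either way. A call with a gripper value outside its range is refused whole. The fingers move at their own pace and stop on an object; "squeeze" is the grip in N (left out, the last holds). Time passes only in rows, so rows that do not move let the fingers close. It gives the time, the measured TCP pose, the force, the opening and the grip force at its end, in the units of the state.
- ctrl.get_obs(): the state, without advancing time (a new reading comes with each control period).
- ctrl.camera(name): name is "scene" or "top" or "wrist"; returns the picture (400x640x3 uint8, red, green, blue); there is no depth.
- ctrl.camera_model(name): a dict with "intrinsics" (3x3 intrinsics, pixels), "rvec" (rotation vector, rad) and "tvec" (3), from world to camera coordinates, as OpenCV has them. Camera axes: x right, y down, z forward; pixel columns grow to the right and rows downward; lengths in m; the calibration is good to about 2 mm. A picture is of the moment at which its call begins: read the wrist's pose just before it. camera_model takes no time and is no camera call; for the wrist camera it gives the pose at the moment of the call.
- ctrl.hand_in(): hands the job in; it is judged then, once.
The state is a dict: "time_s": time; "qpos": joint angles; "joint_vel": joint speeds; "tau": joint torques, N m; "ee_pos": TCP position; "eef_rot": TCP orientation; "force": force on the tool from outside, world axes, zero at the start; "moment": the same for the moment, N m; "grip_width": finger opening in m; "grip_force": force on a finger pad.
Only numpy, scipy, OpenCV 4.12 (cv2) and the standard library are available. Lean on these libraries where they do the work, as an engineer would, in place of code of your own. Each camera call takes 0.05 s, during which the arm holds its last target. There are 200 camera calls.

### The job

Stand the burr basket fully down inside the jar in the bench stand. Then set the blue cap level on the jar's mouth, turn it backwards (anticlockwise seen from above) until you feel its lugs drop into the thread, and screw it down clockwise fully home against the stop. Let go, and neither knock over nor shift the bottle, tub, handpiece and implant case around the work.

Things in the scene. Friction and masses are not known exactly. Their poses are not given: they have to be found in the camera images.
- mouth (a point): Centre of the jar's open mouth at rim height, 130 mm above the table. Clear jar, 98 mm outside diameter, mouth 69 mm inside, neck 77 mm outside with bevelled rim and white thread. Held firmly in a black cup on a round dark base (120 mm diameter); it neither moves nor turns. z up; its yaw is the stand's only: the jar stands at any angle, so where its thread begins is not known.
- jar_floor (a point): Centre of the jar's inner floor, 98 mm straight below point mouth; the basket's underside comes to rest here. The jar is 91 mm wide inside below its 30 mm high neck.
- thread_top (a point): On the jar's axis, 4 mm below the rim, level with the tops of the stop ribs and the beginnings of the teeth. Four starts 90 degrees apart, right-handed, standing 4.5 mm out of the neck. Seen from above, clockwise: a 20 degree gap, a tooth 67 degrees long that falls 4 mm, an upright stop rib 3 degrees wide, the next gap. A lug on top of a tooth is blocked clockwise by the rib.
- thread_ledge (a point): On the jar's axis, 14.5 mm below the rim: level of the ledge in the gaps. A lug riding on a tooth and turned anticlockwise climbs it (up to 4 mm) and drops off its beginning onto this ledge; a little further it meets the rib. Turned clockwise from there it goes under the tooth (groove 6.5 mm high) and follows the ledge 4 mm down to the stop.
- cap: Blue deep screw cap, open side down on the table at the start. Skirt 94 mm outside, 88 mm inside diameter, 22 mm high; dome 67 mm in diameter up to 44 mm; grip bar on top. Origin at the centre of the skirt's lower edge, z up. About 0.13 kg. Origin below the rim when riding on the thread: 4 to 8 mm; dropped into it: 14.5 mm; screwed home: 18 mm.
- cap_lugs (a point): On the cap's axis, 2 mm above its origin, mid-height of its four inner lugs (on cap +x, +y, -x, -y; 4.5 mm high, 7 mm wide, round-edged, reaching in to 79 mm diameter, flush with the lower edge). From landing at most 80 degrees anticlockwise until they drop (none over the gaps; from the ribs they first fall onto the teeth), then 68 to 78 degrees clockwise to the stop.
- cap_bar (a point): Centre of the cap's straight grip bar, 55.5 mm above the cap's origin, axes as the cap's. Bar 62 mm long (cap x), 14 mm thick (cap y), from 44 to 67 mm above the origin; white pointer on its +x end. The cap turns and slides freely and falls into the thread by its own weight when the grip does not hold it up; it stops hard at either end of its travel.
- basket: Steel wire basket with five cranial burrs, upright on the table; 62 mm diameter, 71 mm high, with a central stem and a white upright grip tab 28 mm long (basket x), 10 mm thick (basket y), from 82 to 116 mm above the origin. Origin at the centre of its underside, z up. About 0.16 kg. Fully down, the underside is 98 mm below the rim and the tab stands 18 mm above it.
- basket_tab (a point): Grip point of the basket's tab: 106 mm straight above the basket's origin, 10 mm below the tab's top; axes as the basket's.
- bottle: Amber bottle with a white cap, upright, 66 mm diameter, 190 mm high, loose bystander near the stand. Origin at the centre of its underside.
- wipes_tub: White tub with an orange band and grey lid, upright, 70 mm diameter, 132 mm high, loose bystander near the cap's start. Origin at the centre of its underside.
- handpiece: Drill handpiece lying on two small rubber feet along its own x, 180 mm long, 30 mm wide and high, loose bystander near the basket's start. Origin under its middle, at table height.
- implant_case: Flat grey case with small blue mesh plates on it, 95 x 130 x 25 mm (x, y, z), loose bystander. Origin at the centre of its underside.
- skull_rest: White model skull on a round black rest, fixed obstacle, 184 mm diameter at the table, 160 mm high. Origin at the centre of its underside.
Mind the look-alikes: they are no part of the job. What is shaped like the basket but yellow is not meant. What is shaped like the part that bears mouth but pink is not meant.

How it is judged:
On the way, in this order (a step that is already met when the one before it is completed fails the run):
1. the basket stands fully down inside the jar (z of basket in the frame of mouth below -0.094 m and horizontal distance between basket and mouth below 0.015 m and angle between basket's own z axis and vertical below 0.15 rad), for 0.2 s.
2. the cap sits level on the mouth with its lugs dropped into the thread (z of cap in the frame of mouth below -0.0125 m and horizontal distance between cap and mouth below 0.004 m and angle between cap's own z axis and vertical below 0.06 rad), for 0.2 s.
At the end, for the whole second after the job is handed in: The basket stands in the jar (underside at least 94 mm below the rim, within 15 mm of the axis, tilted less than 0.15 rad); the cap is screwed home over it: its lower edge at least 17.0 mm below the rim (18 mm at the stop), within 4 mm of the axis, tilted less than 0.06 rad, and at rest (all of step 1 and z of cap in the frame of mouth below -0.017 m and horizontal distance between cap and mouth below 0.004 m and angle between cap's own z axis and vertical below 0.06 rad and linear speed of cap below 0.02 m/s); the robot touches nothing.
It fails at once if the amber bottle is shifted more than 25 mm or tipped (distance of bottle from where it was at the start of the episode above 0.025 m or angle between bottle's own z axis and vertical above 0.3 rad).
It fails at once if the wipes tub is shifted more than 25 mm or tipped (distance of wipes_tub from where it was at the start of the episode above 0.025 m or angle between wipes_tub's own z axis and vertical above 0.3 rad).
It fails at once if the drill handpiece is shifted more than 25 mm or tipped (distance of handpiece from where it was at the start of the episode above 0.025 m or angle between handpiece's own z axis and vertical above 0.3 rad).
It fails at once if the implant case is shifted more than 25 mm or tipped (distance of implant_case from where it was at the start of the episode above 0.025 m or angle between implant_case's own z axis and vertical above 0.3 rad).
It also fails if it takes over 69 s, if anything falls off the work surface, if the arm or the gripper's body presses on something with over 40 N, if the wrist force passes 120 N, or if a joint passes its speed limit or range.

## Working session

There is one attempt and no reset: what is moved stays moved. The work goes in short steps, Python scripts to look and compute and a tool call to move; the robot and the scene stay as the last step left them, time stands still between calls to the robot, and variables do not carry over. Pictures are saved under pics/ and viewed, at most 10 in all, crops included, and the job is handed in when it is done.

Besides the shell and the picture viewer there is one more tool, called after "Request:" as name(argument=value, ...) on one line, values as JSON. jog_arm: Moves the arm, as the interface text tells. Its arguments: {"type":"object","properties":{"motion":{"type":"array"},"squeeze":{"type":"number"}},"required":["motion"]}

```bash
mkdir -p pics
python3 - <<'E'
from station import ctrl
import cv2,json
o=ctrl.get_obs();print({k:(v.tolist() if hasattr(v,'tolist') else v) for k,v in o.items()},ctrl.pinch_z)
for n in["scene","top"]:
    im=ctrl.camera(n);cv2.imwrite(f"pics/{n}0.png",im[:,:,::-1]);print(n,ctrl.camera_model(n))
E
```

```text
{'time_s': 0.0, 'qpos': [-1.254591540301789, 0.30048164637851843, 1.521575189781216, -8.43647963973758e-06, 1.3207090047485708, -0.06661161358071259], 'joint_vel': [0.0010605164258348095, -0.0010851769285042708, 0.0008259460900687475, 9.631758308135008e-05, -0.0015347977089636416, -0.00010790218535196964], 'tau': [-0.003469965377007611, -53.181867599487305, -35.27420997619629, 0.07070685736835003, 0.02441003336571157, -9.813979431783082e-05], 'ee_pos': [0.20535116098923745, -0.5099423303541221, 0.2048830414182545], 'eef_rot': [-3.1404215241581515, -6.993665398535853e-05, 0.38281845184845786], 'force': [0.2680405740913342, 0.23076378705951286, -1.0180523494175557], 'moment': [0.0767956101831636, 0.039168865974864735, -0.01519563740515529], 'grip_force': 0.0, 'grip_width': 0.09400959123398514} 0.0188
scene {'intrinsics': array([[409.98816589,   0.        , 313.8951883 ],
       [  0.        , 409.98816589, 203.67324018],
       [  0.        ,   0.        ,   1.        ]]), 'rvec': array([ 0.68317287,  2.76263423, -0.88266476]), 'tvec': array([ 0.4746101 , -0.15059117,  1.2600651 ])}
top {'intrinsics': array([[361.47081929,   0.        , 316.57079053],
       [  0.        , 361.47081929, 192.26434468],
       [  0.        ,   0.        ,   1.        ]]), 'rvec': array([ 2.15985233, -2.11007305,  0.21028283]), 'tvec': array([-0.00334694,  0.56513788,  1.01856465])}
```

View pics/scene0.png

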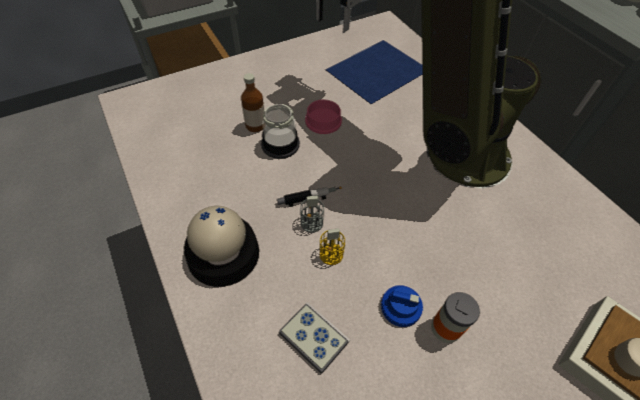

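View pics/top0.png

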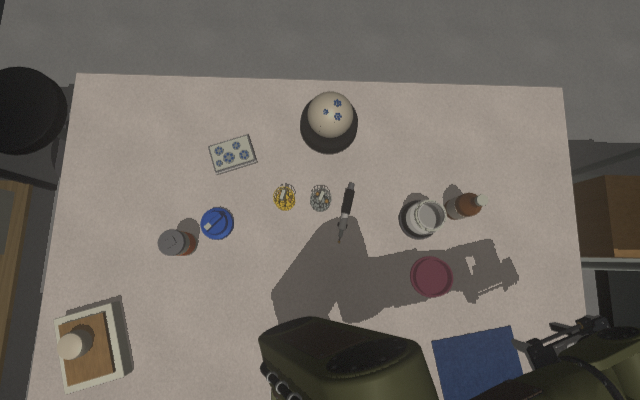

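The top view shows the steel basket at (320,197), the yellow look-alike at (285,196), the clear jar in its stand at (425,216) and the pink look-alike at (431,277). The blue cap is at (217,223), the tub at (175,243), the handpiece at (346,205) and the bottle at (465,204). The steel basket and the clear jar fit the description. I'll confirm both in an enlarged crop.

```bash
cat > h.py <<'E'
import numpy as np,cv2
def ray(m,u,v,z):
    R=cv2.Rodrigues(m["rvec"])[0];c=-R.T@m["tvec"].ravel()
    d=R.T@np.linalg.inv(m["intrinsics"])@[u,v,1]
    return (c+d*(z-c[2])/d[2])
def proj(m,p):
    return cv2.projectPoints(np.atleast_2d(np.array(p,float)),m["rvec"],m["tvec"],m["intrinsics"],None)[0][:,0]
E
python3 - <<'E'
import cv2,numpy as np
t=cv2.imread("pics/top0.png");s=cv2.imread("pics/scene0.png")
def c(im,u,v,k=5):
    a=im[v-25:v+25,u-26:u+27];return cv2.resize(a,(53*k,50*k),interpolation=cv2.INTER_CUBIC)
g=np.vstack([np.hstack([c(t,320,197),c(t,425,216),c(t,217,223)]),np.hstack([c(s,312,212),c(s,280,130),c(s,402,305)])])
cv2.imwrite("pics/crop0.png",g);print(g.shape)
E
```

```text
(500, 795, 3)
```

View pics/crop0.png

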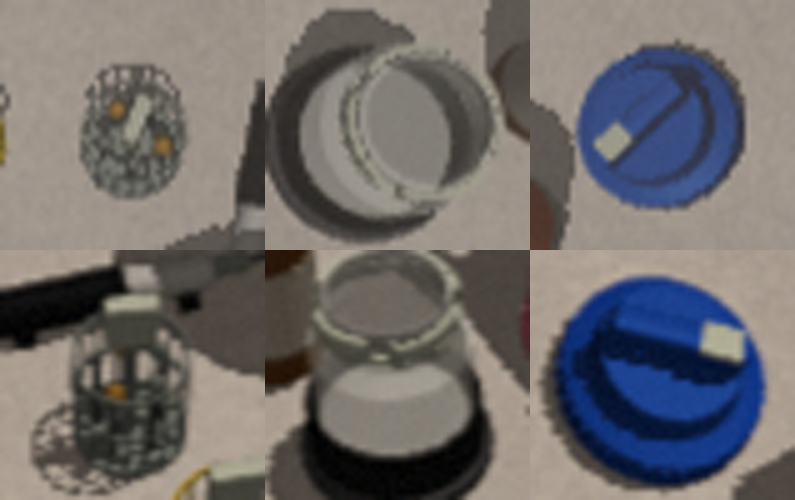

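The crop confirms it: the steel basket with white tab (tab top centre about 321,195.6), the clear jar with white thread (rim centre about 430.7,215.3), and the blue cap with its white pointer (207.5,226.3).

Run:
```python
from station import ctrl
from h import *
np.set_printoptions(precision=4,suppress=True)
T=ctrl.camera_model("top");S=ctrl.camera_model("scene")
f=lambda x,y,o:((x+.5)/5-.5+o[0],(y+.5)/5-.5+o[1])
B=(294,172);J=(399-53,191);C=(191-106,198)
a=ray(T,*f(128,142,B),.116);b=ray(T,*f(145,97,B),.116)
print("tab top",(a+b)/2,"yaw",np.degrees(np.arctan2(*(b-a)[1::-1])))
print("mouth top",ray(T,*f(424,123,J),.126))
print("base top",ray(T,419.5,218.5,.0))
print("cap top",ray(T,*f(661,127,C),.018)); p=ray(T,*f(613,143,C),.067);print("pointer",p)
a=ray(T,*f(604,151,C),.067);b=ray(T,*f(690,84,C),.067);print("bar dir",np.degrees(np.arctan2(*(a-b)[1::-1])))
SB=(286,187);SJ=(254-53,105-50);SC=(376-106,280-50)
print("tab scene",ray(S,*f(133,298,(286,137)),.116))
print("mouth scene",ray(S,*f(388,303,SJ),.126))
print("cap scene",ray(S,*f(660,382,SC),.018),"ptr",ray(S,*f(723,342,SC),.067))
for n,uv,z in[("tub",(171,242),.132),("bottle",(478,201),.19),("hand",(349,184),.03),("hand2",(340,240),.03),("case",(233,154),.025),("pink",(431,277),.05),("skull",(329,125),0),("yellow",(285,196),.08)]:print(n,ray(T,*uv,z))
```

```text
tab top [ 0.5444 -0.0014  0.116 ] yaw -19.275673088913024
mouth top [ 0.4955 -0.3014  0.126 ]
base top [ 0.5002 -0.3095  0.    ]
cap top [0.4702 0.3055 0.018 ]
pointer [0.4561 0.3194 0.067 ]
bar dir 130.54520930862103
tab scene [ 0.542  -0.0046  0.116 ]
mouth scene [ 0.4969 -0.2968  0.126 ]
cap scene [0.4713 0.3088 0.018 ] ptr [0.455  0.3182 0.067 ]
tub [0.4071 0.393  0.132 ]
bottle [ 0.5273 -0.4047  0.19  ]
hand [ 0.5968 -0.0883  0.03  ]
hand2 [ 0.4275 -0.0627  0.03  ]
case [0.6829 0.2691 0.025 ]
pink [ 0.3274 -0.3224  0.05  ]
skull [ 0.7948 -0.0261  0.    ]
yellow [0.5466 0.1005 0.08  ]
```

Request:
jog_arm(motion=[[0,0,-0.045,0,0,0,1],[0,0,-0.045,0,0,0,1],[0.0435,-0.0108,-0.006,0,0,0,1],[0.0435,-0.0108,-0.006,0,0,0,1],[0.0435,-0.0108,-0.006,0,0,0,1]])

```text
time_s: 0.6
ee_pos: [0.3153, -0.4303, 0.3136]
eef_rot: [-3.141, 0.0, 0.382]
force: [0.5, -1.2, -0.9]
grip_width: 0.0939
grip_force: 0.0
```

Request:
jog_arm(motion=[[0.0435,-0.0108,-0.006,0,0,0,1],[0.0435,-0.0108,-0.006,0,0,0,1],[0.0435,-0.0108,-0.006,0,0,0,1],[0.0435,-0.0108,-0.006,0,0,0,1],[0.0435,-0.0108,-0.006,0,0,0,1]])

```text
time_s: 1.1
ee_pos: [0.4972, -0.2986, 0.3435]
eef_rot: [-3.141, 0.0, 0.383]
force: [-0.6, 0.3, -0.4]
grip_width: 0.0938
grip_force: 0.0
```

Request:
jog_arm(motion=[[0,0,0,0,0,0,1],[0,0,0,0,0,0,1]])

```text
time_s: 1.3
ee_pos: [0.4963, -0.2996, 0.3428]
eef_rot: [-3.141, 0.001, 0.384]
force: [0.6, -0.2, 0.1]
grip_width: 0.0936
grip_force: 0.0
```

Run:
```python
from station import ctrl
from h import *
m=ctrl.camera_model("wrist");im=ctrl.camera("wrist");cv2.imwrite("pics/w1.png",im[:,:,::-1]);np.save("w1.npy",m,allow_pickle=True)
R=cv2.Rodrigues(m["rvec"])[0];print(-R.T@m["tvec"],R[2],proj(m,[.496,-.300,.13]),ctrl.get_obs()["time_s"])
```

```text
[ 0.57070483 -0.27124228  0.52194959] [-0.25707705 -0.10354846 -0.9608273 ] [[316.88763394 172.74823124]] 1.35
```

View pics/w1.png

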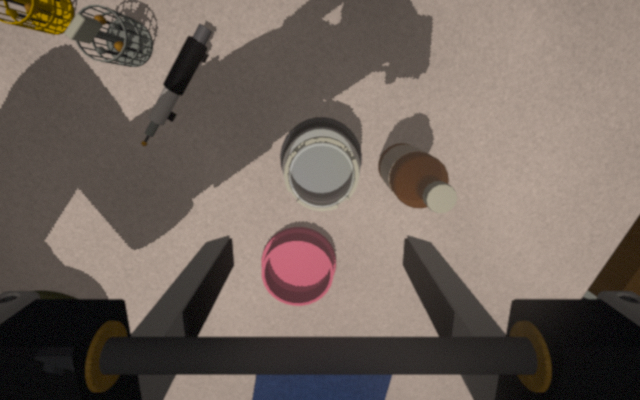

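The wrist view shows the jar mouth at about (321,173), the bottle cap at (440,197) and the pink pot at (298,266). I'll enlarge the mouth.

Run:
```python
import cv2
im=cv2.imread("pics/w1.png");cv2.imwrite("pics/w1c.png",cv2.resize(im[110:220,270:375],None,fx=5,fy=5,interpolation=cv2.INTER_CUBIC))
```

```text
(no output)
```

View pics/w1c.png

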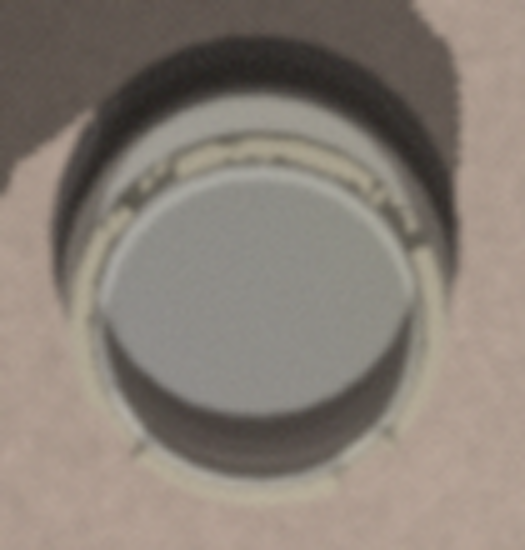

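Run:
```python
from h import *
m=np.load("w1.npy",allow_pickle=True).item()
p=ray(m,321.2,174.4,.13);print(p)
for a in range(0,360,90):print(proj(m,p+.0345*np.array([np.cos(np.radians(a)),np.sin(np.radians(a)),0])))
t=(np.array(proj(m,p+.0345*np.array([[np.cos(a),np.sin(a),0] for a in np.linspace(0,6.28,99)])))-[270,110]+.5)*5
print("expect x103-412 y170-480:",t.min(0),t.max(0))
print("tab",ray(m,85,28,.116))
```

```text
[ 0.49607084 -0.30524734  0.13      ]
[[332.96025808 146.1026456 ]]
[[292.78553646 163.07949196]]
[[309.95081747 201.46761219]]
[[349.11054463 185.51974345]]
expect x103-412 y170-480: [106.39707292 171.55308304] [410.64829177 470.29302711]
tab [ 0.54527955 -0.0169566   0.116     ]
```

Request:
jog_arm(motion=[[0.0221,-0.0368,0,0,0,0,1],[0.0221,-0.0368,0,0,0,0,1],[0.0221,-0.0368,0,0,0,0,1],[0.0221,-0.0368,0,0,0,0,1],[0.0221,-0.0368,0,0,0,0,1]])

```text
time_s: 1.85
ee_pos: [0.5291, -0.0878, 0.3435]
eef_rot: [3.141, -0.0, 0.381]
force: [1.5, -0.1, -0.2]
grip_width: 0.0942
grip_force: 0.0
```

Request:
jog_arm(motion=[[0.0221,-0.0368,0,0,0,0,1],[0.0221,-0.0368,0,0,0,0,1],[0,0,0.02,0,0,0.144,1],[0,0,0.02,0,0,0.144,1],[0,0,0.02,0,0,0.144,1]])

```text
time_s: 2.35
ee_pos: [0.5428, -0.0043, 0.2826]
eef_rot: [3.141, -0.0, -0.056]
force: [0.7, 0.1, -0.6]
grip_width: 0.0938
grip_force: 0.0
```

Request:
jog_arm(motion=[[0,0,0.02,0,0,0.144,1],[0,0,0.02,0,0,0.144,1],[0,0,0,0,0,0,1],[0,0,0,0,0,0,1]])

```text
time_s: 2.75
ee_pos: [0.5431, -0.0042, 0.2441]
eef_rot: [3.142, -0.0, -0.334]
force: [0.1, -0.5, 0.3]
grip_width: 0.0941
grip_force: 0.0
```

Run:
```python
from station import ctrl
from h import *
o=ctrl.get_obs();print(o["ee_pos"],o["eef_rot"],o["qpos"])
m=ctrl.camera_model("wrist");im=ctrl.camera("wrist");cv2.imwrite("pics/w2.png",im[:,:,::-1]);np.save("w2.npy",m,allow_pickle=True)
u,v=proj(m,[.543,-.003,.116])[0];print(u,v)
u,v=int(u),max(int(v),65);cv2.imwrite("pics/w2c.png",cv2.resize(im[v-65:v+65,u-80:u+80,::-1],None,fx=4,fy=4,interpolation=cv2.INTER_CUBIC));print(u-80,v-65)
```

```text
[ 0.54312622 -0.00419393  0.24409051] [ 3.14157118e+00 -1.24772059e-04 -3.34099885e-01] [-7.51320992e-02  2.57270052e-01  1.48512473e+00 -5.34989454e-05
  1.39908276e+00  1.82977325e+00]
314.444975782287 193.23225324679336
234 128
```

View pics/w2c.png

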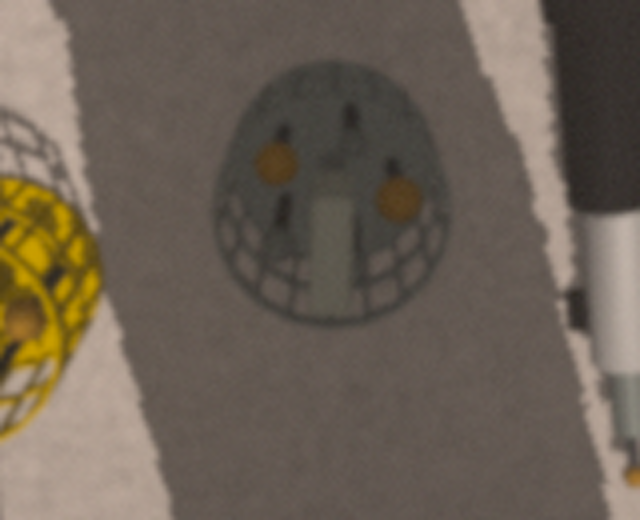

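The tab top is centred at about (316.7,191.6) in the full wrist image and lined up with the tool. The handpiece is well off to the right.

Run:
```python
from h import *
m=np.load("w2.npy",allow_pickle=True).item()
p=ray(m,316.7,191.6,.116);print(p)
c,s=np.cos(-.334),np.sin(-.334);d=p-[.5431,-.0042,0];print("tool",c*d[0]+s*d[1],s*d[0]-c*d[1])
```

```text
[ 0.54377093 -0.00542272  0.116     ]
tool 0.0010346958232868373 0.0009352024624676977
```

Request:
jog_arm(motion=[[0.001,0.001,0.04,0,0,0,0.5],[0,0,0.04,0,0,0,0.0],[0,0,0.04,0,0,0,-0.3],[0,0,0.037,0,0,0,-0.4],[0,0,0,0,0,0,-0.4]], squeeze=25)

```text
time_s: 3.3
ee_pos: [0.5421, -0.0047, 0.0835]
eef_rot: [3.14, 0.006, -0.335]
force: [0.1, -0.2, 0.9]
grip_width: 0.0575
grip_force: 0.0
```

Request:
jog_arm(motion=[[0,0,0,0,0,0,-1],[0,0,0,0,0,0,-1],[0,0,0,0,0,0,-1],[0,0,0,0,0,0,-1],[0,0,0,0,0,0,-1]])

```text
time_s: 3.8
ee_pos: [0.5442, -0.0046, 0.0872]
eef_rot: [-3.141, -0.001, -0.337]
force: [-0.6, -0.2, 0.8]
grip_width: 0.0175
grip_force: 0.0
```

Request:
jog_arm(motion=[[0,0,0,0,0,0,-1],[0,0,-0.03,0,0,0,-1],[0,0,0,0,0,0,-1]])

```text
time_s: 4.1
ee_pos: [0.5453, -0.0047, 0.1193]
eef_rot: [-3.14, -0.004, -0.337]
force: [0.1, -0.8, -2.9]
grip_width: 0.0102
grip_force: 25.0
```

Request:
jog_arm(motion=[[0,0,-0.045,0,0,0,-1],[0,0,-0.045,0,0,0,-1],[0.0067,0.0372,-0.043,0,0,0,-1],[0.0067,0.0372,0,0,0,0,-1],[0.0067,0.0372,0,0,0,0,-1]])

```text
time_s: 4.6
ee_pos: [0.5266, -0.1129, 0.2442]
eef_rot: [-3.142, -0.001, -0.336]
force: [0.3, -0.1, -2.4]
grip_width: 0.01
grip_force: 25.0
```

Request:
jog_arm(motion=[[0.0067,0.0372,0,0,0,0,-1],[0.0067,0.0372,0,0,0,0,-1],[0.0067,0.0372,0,0,0,0,-1],[0.0067,0.0372,0,0,0,0,-1],[0.0067,0.0372,0,0,0,0,-1]])

```text
time_s: 5.1
ee_pos: [0.4962, -0.2999, 0.2429]
eef_rot: [-3.141, 0.001, -0.337]
force: [1.8, 0.2, -1.4]
grip_width: 0.01
grip_force: 25.0
```

Request:
jog_arm(motion=[[0,0,0,0,0,0,-1],[0,0,0,0,0,0,-1],[0,0,0,0,0,0,-1]])

```text
time_s: 5.4
ee_pos: [0.4969, -0.2977, 0.2434]
eef_rot: [-3.141, 0.001, -0.337]
force: [0.5, -0.0, -1.6]
grip_width: 0.0101
grip_force: 25.0
```

Run:
```python
from station import ctrl
from h import *
o=ctrl.get_obs();print(o["ee_pos"],o["eef_rot"],o["qpos"])
P=[];
for n in["wrist","scene"]:
    m=ctrl.camera_model(n);im=ctrl.camera(n)[:,:,::-1];cv2.imwrite(f"pics/{n}3.png",im);np.save(n+"3.npy",m,allow_pickle=True)
    u,v=proj(m,[.496,-.304,.14])[0].astype(int);w,h,k=(68,80,3.7) if n=="wrist" else (34,40,7.4)
    u0,v0=u-w,max(v-h,0);P.append(cv2.resize(im[v0:v0+2*h,u0:u+w],(400,int(400*h/w)),interpolation=cv2.INTER_CUBIC));print(n,u0,v0,P[-1].shape,400/2/w)
cv2.imwrite("pics/c3.png",np.hstack(P))
```

```text
[ 0.49690017 -0.29768793  0.24343964] [-3.14126568e+00  6.50390082e-04 -3.36587957e-01] [-6.03045141e-01  3.40887603e-01  1.37899660e+00  1.45780178e-04
  1.42242199e+00  1.30431765e+00]
wrist 255 118 (470, 400, 3) 2.9411764705882355
scene 243 69 (470, 400, 3) 5.882352941176471
```

View pics/c3.png

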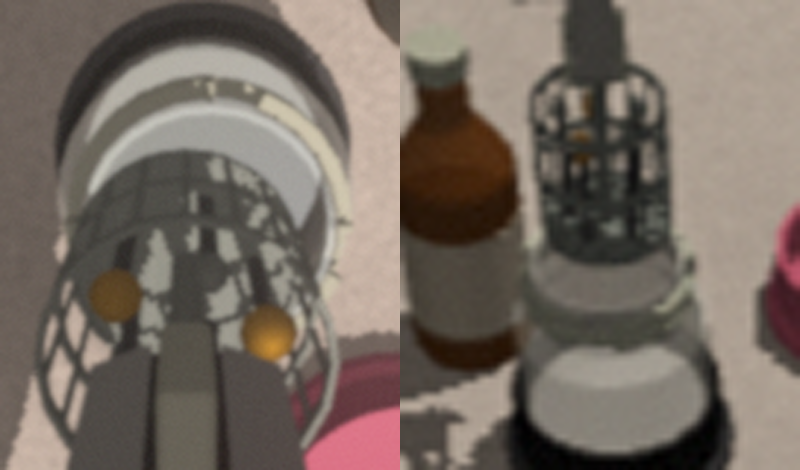

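The basket hangs slightly left of the mouth in the wrist crop (188 against about 208 px). I'll fit the rim arc for the offset.

Run:
```python
from h import *
from scipy.optimize import least_squares
m=np.load("wrist3.npy",allow_pickle=True).item()
a=np.array([(95,185),(122,147),(165,115),(212,106),(265,118),(303,148),(325,180)])/2.941+[255,118]-.3
P=np.array([ray(m,*q,.13)[:2] for q in a])
for r in(.0345,.036,None):
    g=(lambda x:np.hypot(*(P-x[:2]).T)-(r or x[2]))
    s=least_squares(g,[.496,-.304,.035]);print(r,s.x,s.fun*1e3)
# basket bottom disc axis, z=.156
for z,l,rr,y in[(.156,75,297,210),(.227,37,340,370)]:
    print("basket",z,ray(m,255+(l+rr)/2/2.941-.3,118+y/2.941,z))
S=np.load("scene3.npy",allow_pickle=True).item()
f=lambda x,y:(243+(x-400)/5.882-.4,69+y/5.882-.4)
print("scene mouth",ray(S,*f(608,258),.13),"basket",ray(S,*f(606,228),.156), proj(S,[.4969,-.2977,.156]),f(606,228))
```

```text
0.0345 [ 0.49662001 -0.30744497  0.035     ] [ 1.00318468 -0.36573307 -0.0800364  -0.17227986 -0.07438876 -0.09823949
  0.80855537]
0.036 [ 0.49481258 -0.30683442  0.035     ] [ 0.18014683 -0.56180564  0.19515583  0.23535041  0.14020667 -0.34764718
  0.03190645]
None [ 0.49503863 -0.30691063  0.03581233] [ 0.27820789 -0.54029687  0.16005485  0.18448548  0.11247623 -0.31944475
  0.12451719]
basket 0.156 [ 0.50874555 -0.30396077  0.156     ]
basket 0.227 [ 0.49384288 -0.29930586  0.227     ]
scene mouth [ 0.49439837 -0.30328946  0.13      ] basket [ 0.49744145 -0.29556791  0.156     ] [[277.47327514 106.84259065]] (277.6221013260796, 107.36232573954436)
```

Request:
jog_arm(motion=[[0.001,0.007,0,0,0,0,-1],[0,0,0,0,0,0,-1],[0,0,0.015,0,0,0,-1],[0,0,0.008,0,0,0,-1],[0,0,0,0,0,0,-1]])

```text
time_s: 6.0
ee_pos: [0.495, -0.305, 0.2198]
eef_rot: [-3.141, 0.002, -0.337]
force: [-0.9, 0.8, -1.9]
grip_width: 0.0101
grip_force: 25.0
```

Request:
jog_arm(motion=[[0,0,0.004,0,0,0,-1],[0,0,0.004,0,0,0,-1],[0,0,0,0,0,0,-1]])

```text
time_s: 6.3
ee_pos: [0.4953, -0.3053, 0.2126]
eef_rot: [-3.141, 0.0, -0.337]
force: [0.0, 0.5, -2.3]
grip_width: 0.01
grip_force: 25.0
```

Basket bottom is about 4 mm below the rim with no contact force. Going deeper.

Request:
jog_arm(motion=[[0,0,0.006,0,0,0,-1],[0,0,0.008,0,0,0,-1],[0,0,0,0,0,0,-1]])

```text
time_s: 6.6
ee_pos: [0.495, -0.3051, 0.1975]
eef_rot: [-3.141, 0.002, -0.337]
force: [0.2, 0.2, -2.4]
grip_width: 0.0097
grip_force: 25.0
```

Request:
jog_arm(motion=[[0,0,0.012,0,0,0,-1],[0,0,0.012,0,0,0,-1],[0,0,0,0,0,0,-1]])

```text
time_s: 6.9
ee_pos: [0.4946, -0.3049, 0.1726]
eef_rot: [-3.141, 0.003, -0.337]
force: [0.1, -0.7, -2.5]
grip_width: 0.0099
grip_force: 25.0
```

Request:
jog_arm(motion=[[0,0,0.015,0,0,0,-1],[0,0,0.015,0,0,0,-1],[0,0,0.012,0,0,0,-1],[0,0,0.006,0,0,0,-1],[0,0,0,0,0,0,-1]])

```text
time_s: 7.4
ee_pos: [0.4952, -0.3053, 0.1264]
eef_rot: [-3.141, 0.001, -0.337]
force: [0.0, -0.4, -2.3]
grip_width: 0.0098
grip_force: 25.0
```

Request:
jog_arm(motion=[[0,0,0.003,0,0,0,-1],[0,0,0.002,0,0,0,-1],[0,0,0,0,0,0,-1]])

```text
time_s: 7.7
ee_pos: [0.4954, -0.3054, 0.1221]
eef_rot: [-3.142, -0.0, -0.337]
force: [1.3, -0.1, -2.3]
grip_width: 0.0097
grip_force: 25.0
```

Request:
jog_arm(motion=[[0,0,0.002,0,0,0,-1],[0,0,0.0015,0,0,0,-1],[0,0,0,0,0,0,-1],[0,0,0,0,0,0,-1]])

```text
time_s: 8.1
ee_pos: [0.4954, -0.3054, 0.1186]
eef_rot: [3.142, -0.0, -0.337]
force: [0.1, 0.6, -1.0]
grip_width: 0.0099
grip_force: 25.0
```

Contact. Opening now, then retreating.

Request:
jog_arm(motion=[[0,0,0.0005,0,0,0,-0.6],[0,0,0,0,0,0,-0.4],[0,0,0,0,0,0,-0.4],[0,0,0,0,0,0,-0.4],[0,0,0,0,0,0,-0.4]])

```text
time_s: 8.6
ee_pos: [0.4954, -0.3054, 0.118]
eef_rot: [-3.142, -0.0, -0.337]
force: [-1.4, -0.7, -0.3]
grip_width: 0.0279
grip_force: 0.0
```

Request:
jog_arm(motion=[[0,0,-0.02,0,0,0,-0.4],[0,0,-0.03,0,0,0,-0.4],[0,0,-0.05,0,0,0,0],[0,0,-0.05,0,0,0,0.2],[0,0,-0.05,0,0,0,0.2]])

```text
time_s: 9.1
ee_pos: [0.495, -0.3051, 0.3202]
eef_rot: [3.142, -0.0, -0.337]
force: [0.1, -0.1, 0.0]
grip_width: 0.0485
grip_force: 0.0
```

Request:
jog_arm(motion=[[0,0,0,0,0,0,0.2],[0,0,0,0,0,0,0.2]])

```text
time_s: 9.3
ee_pos: [0.4955, -0.3054, 0.3185]
eef_rot: [3.141, -0.002, -0.337]
force: [-0.3, 0.7, -0.1]
grip_width: 0.0562
grip_force: 0.0
```

Run:
```python
from station import ctrl
from h import *
o=ctrl.get_obs();print(o["ee_pos"],o["eef_rot"],o["qpos"])
m=ctrl.camera_model("wrist");im=ctrl.camera("wrist")[:,:,::-1];cv2.imwrite("pics/w4.png",im);np.save("w4.npy",m,allow_pickle=True)
u,v=proj(m,[.4955,-.305,.13])[0].astype(int);u0,v0=u-50,max(v-50,0)
cv2.imwrite("pics/w4c.png",cv2.resize(im[v0:v0+100,u0:u0+100],None,fx=6,fy=6,interpolation=cv2.INTER_CUBIC));print(u0,v0)
```

```text
[ 0.49546761 -0.30544828  0.31854997] [ 3.14111370e+00 -1.50550101e-03 -3.37168974e-01] [-6.15352948e-01  3.17607540e-01  1.24001002e+00 -4.71196833e-05
  1.58239594e+00  1.29261213e+00]
265 128
```

View pics/w4c.png

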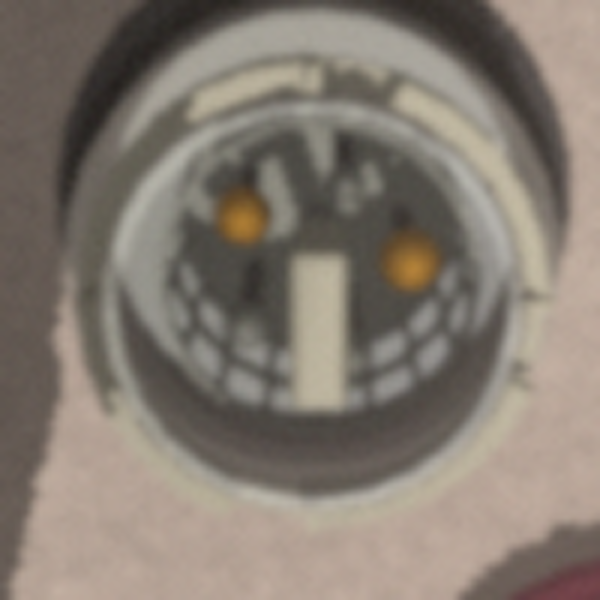

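The basket stands centred in the jar (tab at (319,330) in the crop, rim inside spanning x 112–515 and y 105–492).

Run:
```python
from h import *
from scipy.optimize import least_squares
m=np.load("w4.npy",allow_pickle=True).item()
f=lambda x,y:np.array([265+(x+.5)/6-.5,128+(y+.5)/6-.5])
t=np.linspace(0,6.283,200)
def ext(x,z,r):
    q=proj(m,np.c_[x[0]+r*np.cos(t),x[1]+r*np.sin(t),0*t+z]);return np.r_[q.min(0),q.max(0)]
for r in(.0345,.0355):
    s=least_squares(lambda x:ext(x,.13,r)-np.r_[f(112,105),f(515,492)],[.4955,-.305]);print(r,s.x,s.fun)
print("tab",ray(m,*f(319,330),.148))
q=ray(m,*f(319,330),.148)[:2]
```

```text
0.0345 [ 0.49561551 -0.3065324 ] [ 1.24107758  0.51012091 -1.2420926  -0.63169743]
0.0355 [ 0.49549465 -0.30649091] [ 0.30657959 -0.33279565 -0.30678254  0.35209785]
tab [ 0.49455959 -0.30719346  0.148     ]
```

Run:
```python
import numpy as np
n=18;d=np.array([.4705-.4955,.307+.3054])/n
for k in range(n):
    p=-.337+.1453*k;print(k,round(np.cos(p)*d[0]+np.sin(p)*d[1],4),round(np.sin(p)*d[0]-np.cos(p)*d[1],4))
```

```text
0 -0.0126 -0.0316
1 -0.0078 -0.0331
2 -0.003 -0.0339
3 0.002 -0.034
4 0.0069 -0.0333
5 0.0116 -0.032
6 0.0161 -0.03
7 0.0203 -0.0273
8 0.0241 -0.0241
9 0.0273 -0.0204
10 0.03 -0.0162
11 0.032 -0.0117
12 0.0333 -0.0069
13 0.034 -0.002
14 0.0339 0.0029
15 0.0331 0.0078
16 0.0317 0.0125
17 0.0295 0.017
```

Request:
jog_arm(motion=[[-0.0126,-0.0316,0,0,0,-0.1453,0.2],[-0.0078,-0.0331,0,0,0,-0.1453,0.2],[-0.003,-0.0339,0,0,0,-0.1453,0.2],[0.002,-0.034,0,0,0,-0.1453,0.2],[0.0069,-0.0333,0,0,0,-0.1453,0.2]])

```text
time_s: 9.85
ee_pos: [0.4878, -0.134, 0.3162]
eef_rot: [-3.14, 0.002, 0.395]
force: [1.2, 0.7, 0.9]
grip_width: 0.0564
grip_force: 0.0
```

Request:
jog_arm(motion=[[0.0116,-0.032,0,0,0,-0.1453,0.2],[0.0161,-0.03,0,0,0,-0.1453,0.2],[0.0203,-0.0273,0,0,0,-0.1453,0.2],[0.0241,-0.0241,0,0,0,-0.1453,0.2],[0.0273,-0.0204,0,0,0,-0.1453,0.2]])

```text
time_s: 10.35
ee_pos: [0.4808, 0.0361, 0.3163]
eef_rot: [-3.139, 0.001, 1.122]
force: [0.2, 0.8, -0.2]
grip_width: 0.0562
grip_force: 0.0
```

Request:
jog_arm(motion=[[0.03,-0.0162,0,0,0,-0.1453,0.2],[0.032,-0.0117,0,0,0,-0.1453,0.2],[0.0333,-0.0069,0,0,0,-0.1453,0.2],[0.034,-0.002,0,0,0,-0.1453,0.2],[0.0339,0.0029,0,0,0,-0.1453,0.2]])

```text
time_s: 10.85
ee_pos: [0.474, 0.2061, 0.3162]
eef_rot: [-3.139, 0.0, 1.848]
force: [-0.1, -0.1, 0.4]
grip_width: 0.0561
grip_force: 0.0
```

Request:
jog_arm(motion=[[0.0331,0.0078,0,0,0,-0.1453,0.2],[0.0317,0.0125,0,0,0,-0.1453,0.2],[0.0295,0.017,0,0,0,-0.1453,0.2],[0,0,0,0,0,0,0.2],[0,0,0,0,0,0,0.2]])

```text
time_s: 11.35
ee_pos: [0.4701, 0.3069, 0.3163]
eef_rot: [-3.139, -0.0, 2.278]
force: [0.5, 0.5, 0.3]
grip_width: 0.0564
grip_force: 0.0
```

Run:
```python
from station import ctrl
from h import *
o=ctrl.get_obs();print(o["ee_pos"],o["eef_rot"],o["qpos"])
m=ctrl.camera_model("wrist");im=ctrl.camera("wrist")[:,:,::-1];cv2.imwrite("pics/w5.png",im);np.save("w5.npy",m,allow_pickle=True)
u,v=proj(m,[.4705,.307,.04])[0].astype(int);u0,v0=u-60,max(v-60,0)
cv2.imwrite("pics/w5c.png",cv2.resize(im[v0:v0+120,u0:u0+120],None,fx=5,fy=5,interpolation=cv2.INTER_CUBIC));print(u0,v0)
```

```text
[0.47012922 0.30692858 0.31625411] [-3.13866990e+00 -4.18884013e-04  2.27762461e+00] [ 5.13221690e-01  2.71477896e-01  1.30395859e+00 -1.51279217e-04
  1.56910491e+00 -1.93606726e-01]
260 103
```

View pics/w5c.png

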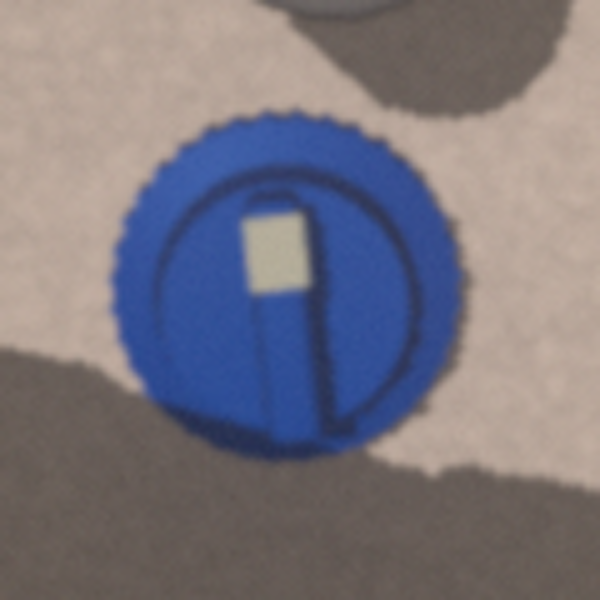

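The cap's bar top runs from (273,215) to (299,440) in the crop, so its yaw is a few degrees off the tool. The skirt centre is at (289,286).

Run:
```python
from h import *
m=np.load("w5.npy",allow_pickle=True).item()
f=lambda x,y:(260+(x+.5)/5-.5,103+(y+.5)/5-.5)
a=ray(m,*f(273,215),.067);b=ray(m,*f(299,440),.067);print((a+b)/2,np.linalg.norm(a-b),"yaw",np.arctan2(*(a-b)[1::-1]))
print("skirt",ray(m,*f(289,286),.018))
p=2.2776
d=(a+b)/2-[.4701,.3069,0];print("tool",np.cos(p)*d[0]+np.sin(p)*d[1],np.sin(p)*d[0]-np.cos(p)*d[1])
# rel. wrist bias in tool frame from the tab: seen minus true
q=-.337;e=np.array([.49456-.49547,-.30719+.30545]);print("bias",np.cos(q)*e[0]+np.sin(q)*e[1],np.sin(q)*e[0]-np.cos(q)*e[1])
```

```text
[0.46875639 0.30290595 0.067     ] 0.0566232704600182 yaw 2.3909497788989515
skirt [0.46735322 0.30526488 0.018     ]
tool -0.0021646939567527834 -0.0036154971279802094
bias -0.0002834695462985131 0.0019430247081088346
```

Request:
jog_arm(motion=[[0.0005,-0.005,0.04,0,0,-0.113,0.1],[0,0,0.05,0,0,0,-0.1],[0,0,0.05,0,0,0,-0.1],[0,0,0.05,0,0,0,-0.1],[0,0,0.05,0,0,0,-0.1]])

```text
time_s: 11.9
ee_pos: [0.4663, 0.3025, 0.0762]
eef_rot: [3.141, 0.0, 2.388]
force: [1.1, -0.5, -0.0]
grip_width: 0.0424
grip_force: 0.0
```

Request:
jog_arm(motion=[[0,0,0.016,0,0,0,-0.1],[0,0,0.006,0,0,0,-0.1],[0,0,0,0,0,0,-0.1]])

```text
time_s: 12.2
ee_pos: [0.4666, 0.3033, 0.056]
eef_rot: [-3.141, -0.0, 2.389]
force: [-0.4, 0.2, -0.0]
grip_width: 0.042
grip_force: 0.0
```

Request:
jog_arm(motion=[[0,0,0.005,0,0,0,-0.1],[0,0,0.0035,0,0,0,-0.1],[0,0,0,0,0,0,-0.1]])

```text
time_s: 12.5
ee_pos: [0.4665, 0.304, 0.0477]
eef_rot: [3.141, 0.0, 2.391]
force: [-0.2, 0.2, 0.5]
grip_width: 0.0424
grip_force: 0.0
```

Request:
jog_arm(motion=[[0,0,0,0,0,0,-1],[0,0,0,0,0,0,-1],[0,0,0,0,0,0,-1],[0,0,0,0,0,0,-1],[0,0,0,0,0,0,-1]], squeeze=25)

```text
time_s: 13.0
ee_pos: [0.4665, 0.3041, 0.0477]
eef_rot: [3.141, 0.0, 2.391]
force: [-0.3, 0.4, 2.1]
grip_width: 0.014
grip_force: 25.0
```

Request:
jog_arm(motion=[[0,0,-0.02,0,0,0,-1],[0,0,-0.04,0,0,0,-1],[0,0,-0.05,0,0,0,-1],[0,0,-0.05,0,0,0,-1],[0,0,-0.03,0,0,0,-1]])

```text
time_s: 13.5
ee_pos: [0.4668, 0.3042, 0.2415]
eef_rot: [3.138, 0.001, 2.391]
force: [-0.0, -0.6, -1.4]
grip_width: 0.0138
grip_force: 25.0
```

Run:
```python
import numpy as np
n=15;d=np.array([.4958-.4665,-.3045-.3041])/n
print([[round(float(np.cos(p)*d[0]+np.sin(p)*d[1]),4),round(float(np.sin(p)*d[0]-np.cos(p)*d[1]),4)] for p in 2.391-.1424*np.arange(n)])
```

```text
[[-0.0291, -0.0283], [-0.0328, -0.0239], [-0.0359, -0.019], [-0.0382, -0.0137], [-0.0398, -0.0082], [-0.0405, -0.0024], [-0.0405, 0.0033], [-0.0396, 0.0091], [-0.0379, 0.0146], [-0.0355, 0.0198], [-0.0323, 0.0246], [-0.0285, 0.029], [-0.0241, 0.0327], [-0.0192, 0.0358], [-0.0139, 0.0382]]
```

Request:
jog_arm(motion=[[-0.0291,-0.0283,0,0,0,0.1424,-1],[-0.0328,-0.0239,0,0,0,0.1424,-1],[-0.0359,-0.019,0,0,0,0.1424,-1],[-0.0382,-0.0137,0,0,0,0.1424,-1],[-0.0398,-0.0082,0,0,0,0.1424,-1]])

```text
time_s: 14.0
ee_pos: [0.4759, 0.0997, 0.2374]
eef_rot: [-3.141, 0.0, 1.674]
force: [0.0, 0.5, -1.1]
grip_width: 0.0139
grip_force: 25.0
```

Request:
jog_arm(motion=[[-0.0405,-0.0024,0,0,0,0.1424,-1],[-0.0405,0.0033,0,0,0,0.1424,-1],[-0.0396,0.0091,0,0,0,0.1424,-1],[-0.0379,0.0146,0,0,0,0.1424,-1],[-0.0355,0.0198,0,0,0,0.1424,-1]])

```text
time_s: 14.5
ee_pos: [0.4858, -0.1033, 0.2375]
eef_rot: [-3.142, -0.0, 0.961]
force: [-0.6, 0.5, -1.1]
grip_width: 0.0139
grip_force: 25.0
```

Request:
jog_arm(motion=[[-0.0323,0.0246,0,0,0,0.1424,-1],[-0.0285,0.029,0,0,0,0.1424,-1],[-0.0241,0.0327,0,0,0,0.1424,-1],[-0.0192,0.0358,0,0,0,0.1424,-1],[-0.0139,0.0382,0,0,0,0.1424,-1]])

```text
time_s: 15.0
ee_pos: [0.4955, -0.3062, 0.2373]
eef_rot: [-3.141, 0.0, 0.249]
force: [-0.1, 0.5, -0.2]
grip_width: 0.014
grip_force: 25.0
```

Request:
jog_arm(motion=[[0,0,0,0,0,0,-1],[0,0,0,0,0,0,-1],[0,0,0,0,0,0,-1]])

```text
time_s: 15.3
ee_pos: [0.4958, -0.3037, 0.2374]
eef_rot: [-3.141, 0.0, 0.257]
force: [0.5, 0.3, -0.3]
grip_width: 0.0137
grip_force: 25.0
```

Run:
```python
from station import ctrl
from h import *
from scipy.optimize import least_squares
o=ctrl.get_obs();p=o["ee_pos"];y=o["eef_rot"][2]
m=ctrl.camera_model("wrist");im=ctrl.camera("wrist")[:,:,::-1];cv2.imwrite("pics/w6.png",im)
b=im.astype(int);k=((b[...,0]>b[...,2]*1.6)&(b[...,0]>50)).astype(np.uint8);k=cv2.morphologyEx(k,cv2.MORPH_OPEN,np.ones((3,3)))
n,l,s,_=cv2.connectedComponentsWithStats(k);i=1+s[1:,4].argmax();print(s[i])
c=max(cv2.findContours((l==i).astype(np.uint8),0,1)[0],key=len)[:,0]
h=cv2.convexHull(c)[:,0]; 
t=np.linspace(0,2*np.pi,400);ex=np.array([np.cos(y),np.sin(y)]);ey=np.array([np.sin(y),-np.cos(y)])
v=h[h[:,1]<s[i][1]+.55*s[i][3]].astype(float)
def model(a):
    c0=p[:2]+a[0]*ex+a[1]*ey
    P=np.vstack([np.c_[c0[0]+.047*np.cos(t),c0[1]+.047*np.sin(t),0*t+p[2]-.0477+z] for z in(0,.022)])
    return cv2.convexHull(proj(m,P).astype(np.float32))
r=lambda a:[cv2.pointPolygonTest(model(a),(float(q[0]),float(q[1])),True) for q in v]
g=least_squares(r,[0,0],diff_step=1e-3,x_scale=.001);g=least_squares(r,g.x+1e-3,diff_step=.1);print(g.x,len(v),np.round(g.fun,1))
cv2.imwrite("pics/w6c.png",cv2.resize(im[60:400,150:490],(600,600)))
```

```text
[  244   155   150   129 11347]
[-0.0014986   0.00168095] 21 [ 0.5  0.1 -0.4  0.5 -0.1  0.1 -0.4 -0.4 -0.   0.3  0.7  0.3 -0.1 -0.3
 -0.4 -0.5 -0.6  0.4 -0.2  0.2  0.5]
```

Request:
jog_arm(motion=[[0.0016,0.001,0.02,0,0,0,-1],[0,0,0.02,0,0,0,-1],[0,0,0.01,0,0,0,-1],[0,0,0.003,0,0,0,-1],[0,0,0,0,0,0,-1]])

```text
time_s: 15.85
ee_pos: [0.4978, -0.3048, 0.1849]
eef_rot: [3.141, -0.0, 0.256]
force: [-0.2, 0.6, -1.1]
grip_width: 0.0138
grip_force: 25.0
```

Request:
jog_arm(motion=[[0,0,0.003,0,0,0,-1],[0,0,0.002,0,0,0,-1],[0,0,0,0,0,0,-1]])

```text
time_s: 16.15
ee_pos: [0.4976, -0.3051, 0.1795]
eef_rot: [3.142, -0.0, 0.255]
force: [0.0, 1.1, -0.2]
grip_width: 0.0136
grip_force: 25.0
```

Request:
jog_arm(motion=[[0,0,0.0015,0,0,0,-1],[0,0,0,0,0,0,-1],[0,0,0,0,0,0,-1]])

```text
time_s: 16.45
ee_pos: [0.4976, -0.3051, 0.178]
eef_rot: [3.142, -0.0, 0.255]
force: [0.5, 0.5, -1.4]
grip_width: 0.0139
grip_force: 25.0
```

Request:
jog_arm(motion=[[0,0,0.0015,0,0,0,-1],[0,0,0,0,0,0,-1],[0,0,0,0,0,0,-1]])

```text
time_s: 16.75
ee_pos: [0.4976, -0.3051, 0.1764]
eef_rot: [-3.142, 0.0, 0.255]
force: [-0.0, -0.5, -1.4]
grip_width: 0.0139
grip_force: 25.0
```

Request:
jog_arm(motion=[[0,0,0.0015,0,0,0,-1],[0,0,0,0,0,0,-1],[0,0,0,0,0,0,-1]])

```text
time_s: 17.05
ee_pos: [0.4976, -0.3051, 0.1749]
eef_rot: [-3.141, 0.0, 0.255]
force: [-0.4, 0.0, -1.0]
grip_width: 0.0137
grip_force: 25.0
```

Request:
jog_arm(motion=[[0,0,0.0015,0,0,0,-1],[0,0,0,0,0,0,-1],[0,0,0,0,0,0,-1]])

```text
time_s: 17.35
ee_pos: [0.4976, -0.3051, 0.1735]
eef_rot: [-3.141, 0.0, 0.255]
force: [-0.2, 0.3, -1.0]
grip_width: 0.0138
grip_force: 25.0
```

Request:
jog_arm(motion=[[0,0,0.0015,0,0,0,-1],[0,0,0,0,0,0,-1],[0,0,0,0,0,0,-1]])

```text
time_s: 17.65
ee_pos: [0.4978, -0.3052, 0.1726]
eef_rot: [3.141, -0.001, 0.255]
force: [0.3, 0.3, 5.6]
grip_width: 0.0139
grip_force: 25.0
```

Request:
jog_arm(motion=[[0,0,-0.001,0,0,0,-0.64],[0,0,0,0,0,0,-0.64],[0,0,-0.002,0,0,0,-0.64],[0,0,0,0,0,0,-0.64]])

```text
time_s: 18.05
ee_pos: [0.4977, -0.3051, 0.1752]
eef_rot: [3.141, -0.0, 0.255]
force: [-0.5, 0.1, 0.6]
grip_width: 0.0168
grip_force: 0.0
```

Request:
jog_arm(motion=[[0,0,0,0,0,-0.08,-0.64],[0,0,0,0,0,-0.08,-0.64],[0,0,0,0,0,-0.08,-0.64],[0,0,0,0,0,0,-0.64]])

```text
time_s: 18.45
ee_pos: [0.4976, -0.305, 0.175]
eef_rot: [-3.141, -0.0, 0.496]
force: [-1.8, 1.0, 0.6]
grip_width: 0.0169
grip_force: 1.0
```

```bash
cat > cap.py <<'E'
# fit cap origin (tool-frame offset x,y and height) from wrist image, and report moment
from station import ctrl
from h import *
from scipy.optimize import least_squares
o=ctrl.get_obs();p=o["ee_pos"];y=o["eef_rot"][2];print("M",np.round(o["moment"],2),"F",np.round(o["force"],1),"w",o["grip_width"],"yaw",y,"q6",o["qpos"][5])
m=ctrl.camera_model("wrist");im=ctrl.camera("wrist")[:,:,::-1];cv2.imwrite(f"pics/c{o['time_s']:.2f}.png",im)
b=im.astype(int);k=((b[...,0]>b[...,2]*1.6)&(b[...,0]>50)).astype(np.uint8);k=cv2.morphologyEx(k,cv2.MORPH_OPEN,np.ones((3,3)))
n,l,s,_=cv2.connectedComponentsWithStats(k);i=1+s[1:,4].argmax()
c=max(cv2.findContours((l==i).astype(np.uint8),0,1)[0],key=len)
h=cv2.convexHull(c)[:,0]
t=np.linspace(0,2*np.pi,400)
v=h[h[:,1]<s[i][1]+.55*s[i][3]].astype(float)
def model(a):
    P=np.vstack([np.c_[.4962+a[0]+.047*np.cos(t),-.305+a[1]+.047*np.sin(t),0*t+.12+a[2]+z] for z in(0,.022)])
    return cv2.convexHull(proj(m,P).astype(np.float32))
r=lambda a:[cv2.pointPolygonTest(model(a),(float(q[0]),float(q[1])),True) for q in v]
g=least_squares(r,[1e-3,1e-3,1e-3],diff_step=.1)
print("cap",s[i],g.x+[.4962,-.305,.12],np.abs(g.fun).max())
E
python3 cap.py
```

```text
M [ 0.12  0.07 -0.03] F [-1.8  1.   0.6] w 0.016876026182522617 yaw 0.49644047921138057 q6 0.4615900282215281
cap [  243   156   148   161 12870] [ 0.49548214 -0.30698507  0.12348735] 1.6779073935745137
```

Request:
jog_arm(motion=[[0,0,0,0,0,-0.07,-0.64],[0,0,0,0,0,-0.07,-0.64],[0,0,0,0,0,-0.07,-0.64],[0,0,0,0,0,0,-0.64]])

```text
time_s: 18.9
ee_pos: [0.4977, -0.3052, 0.1753]
eef_rot: [3.141, -0.0, 0.704]
force: [0.7, 0.1, 1.6]
grip_width: 0.0168
grip_force: 1.1
```

```bash
python3 cap.py
```

```text
M [-0.01  0.05 -0.01] F [0.7 0.1 1.6] w 0.016767095206690594 yaw 0.7041305005703988 q6 0.2538660763897547
cap [  243   155   149   162 12957] [ 0.49603755 -0.30729394  0.12393683] 1.4458695970514073
```

Request:
jog_arm(motion=[[0,0,0,0,0,-0.07,-0.64],[0,0,0,0,0,-0.07,-0.64],[0,0,0,0,0,-0.07,-0.64],[0,0,0,0,0,0,-0.64]])

```text
time_s: 19.35
ee_pos: [0.4977, -0.3052, 0.1753]
eef_rot: [3.141, -0.0, 0.913]
force: [-0.8, -0.0, 3.2]
grip_width: 0.0171
grip_force: 2.1
```

```bash
python3 cap.py
```

```text
M [-0.03 -0.03 -0.  ] F [-0.8 -0.   3.2] w 0.01708561565695047 yaw 0.913351951654537 q6 0.044634914040004324
cap [  242   155   150   162 13062] [ 0.49635792 -0.30728056  0.12568619] 0.6969852480489718
```

Request:
jog_arm(motion=[[0,0,-0.0015,0,0,-0.07,-0.63],[0,0,0,0,0,-0.07,-0.63],[0,0,0,0,0,-0.07,-0.63],[0,0,0,0,0,0,-0.63]])

```text
time_s: 19.8
ee_pos: [0.4974, -0.305, 0.176]
eef_rot: [-3.141, -0.0, 1.123]
force: [-0.4, 0.0, -0.7]
grip_width: 0.018
grip_force: 0.4
```

```bash
python3 cap.py
```

```text
M [0.05 0.09 0.02] F [-0.4  0.  -0.7] w 0.01798517080903119 yaw 1.1230884989372987 q6 -0.1650391088438559
cap [  244   152   143   121 10326] [ 0.49542806 -0.30622212  0.11626732] 1.109998244348328
```

The cap has dropped (z 0.126 → 0.116). I'll lower the fingers onto the bar and turn clockwise.

Request:
jog_arm(motion=[[0,0,0,0,0,0,-0.63],[0,0,0,0,0,0,-0.63],[0,0,0.006,0,0,0.05,-0.63],[0,0,0.006,0,0,0.05,-0.63],[0,0,0,0,0,0,-0.63]])

```text
time_s: 20.35
ee_pos: [0.4973, -0.3049, 0.1639]
eef_rot: [-3.14, -0.0, 1.023]
force: [-0.8, -0.5, -0.9]
grip_width: 0.0171
grip_force: 0.3
```

Request:
jog_arm(motion=[[0,0,0,0,0,0.1,-0.64],[0,0,0,0,0,0.1,-0.64],[0,0,0,0,0,0.1,-0.64],[0,0,0,0,0,0.1,-0.64],[0,0,0,0,0,0.1,-0.64]])

```text
time_s: 20.85
ee_pos: [0.497, -0.3052, 0.1645]
eef_rot: [-3.141, 0.001, 0.522]
force: [-4.0, -1.0, -1.9]
grip_width: 0.0172
grip_force: 9.4
```

Request:
jog_arm(motion=[[0,0,0,0,0,0.1,-0.64],[0,0,0,0,0,0.1,-0.64],[0,0,0,0,0,0.1,-0.64],[0,0,0,0,0,0.1,-0.64],[0,0,0,0,0,0,-0.64]])

```text
time_s: 21.35
ee_pos: [0.4965, -0.3051, 0.1635]
eef_rot: [-3.14, 0.003, 0.122]
force: [-3.6, -0.2, -5.8]
grip_width: 0.0172
grip_force: 6.1
```

```bash
python3 cap.py
```

```text
M [-0.06  0.89  0.1 ] F [-3.6 -0.2 -5.8] w 0.017213957301178293 yaw 0.12226904249804238 q6 0.8355373793318723
cap [  243   155   150   162 13095] [ 0.49518898 -0.30623975  0.11493616] 2.003545986717963
```

Request:
jog_arm(motion=[[0,0,0.001,0,0,0.08,-0.63],[0,0,0.001,0,0,0.08,-0.63],[0,0,0,0,0,0.08,-0.63],[0,0,0,0,0,0,-0.63]])

```text
time_s: 21.8
ee_pos: [0.497, -0.3051, 0.1625]
eef_rot: [-3.142, 0.002, -0.117]
force: [-5.1, -0.6, -1.0]
grip_width: 0.0176
grip_force: 5.1
```

```bash
python3 cap.py
```

```text
M [0.05 1.02 0.09] F [-5.1 -0.6 -1. ] w 0.017575117233003094 yaw -0.1167989007268786 q6 1.0746961993444615
cap [  242   157   151   161 13021] [ 0.49520347 -0.30619615  0.11428717] 2.086788261653352
```

Request:
jog_arm(motion=[[0,0,0.001,0,0,0.08,-0.63],[0,0,0,0,0,0.08,-0.63],[0,0,0,0,0,0.08,-0.63],[0,0,0,0,0,0,-0.63]])

```text
time_s: 22.25
ee_pos: [0.4969, -0.3051, 0.1616]
eef_rot: [3.141, 0.002, -0.357]
force: [-7.6, 0.5, 1.0]
grip_width: 0.0176
grip_force: 5.8
```

```bash
python3 cap.py
```

```text
M [0.26 1.3  0.11] F [-7.6  0.5  1. ] w 0.017614634521811702 yaw -0.35675588019015203 q6 1.3146656123975506
cap [  243   157   150   161 13055] [ 0.49519717 -0.30611172  0.11350756] 1.696743163250226
```

Request:
jog_arm(motion=[[-0.001,0.0003,0,0,0,0.08,-0.63],[0,0,0,0,0,0.08,-0.63],[0,0,0,0,0,0.04,-0.63],[0,0,0,0,0,0,-0.63]])

```text
time_s: 22.7
ee_pos: [0.4961, -0.3049, 0.1614]
eef_rot: [3.141, 0.001, -0.554]
force: [-5.9, 0.9, -0.9]
grip_width: 0.0181
grip_force: 29.3
```

```bash
python3 cap.py
```

```text
M [0.29 1.03 0.84] F [-5.9  0.9 -0.9] w 0.018125570341637372 yaw -0.5539571855991143 q6 1.511234789915454
cap [  243   157   150   160 13057] [ 0.49455718 -0.30590511  0.11271651] 1.620575952719233
```

Request:
jog_arm(motion=[[-0.0007,0.0004,0,0,0,0.05,-0.63],[0,0,0,0,0,0,-0.63],[0,0,0,0,0,0,-0.63]])

```text
time_s: 23.05
ee_pos: [0.4959, -0.3048, 0.1616]
eef_rot: [-3.141, -0.0, -0.602]
force: [0.0, 1.4, -2.1]
grip_width: 0.0186
grip_force: 33.9
```

```bash
python3 cap.py
```

```text
M [0.48 0.01 0.91] F [ 0.   1.4 -2.1] w 0.01864542156943231 yaw -0.6020961666510776 q6 1.5586577021663508
cap [  243   157   150   160 13011] [ 0.49453233 -0.30573808  0.11228516] 1.415860021934564
```

The clockwise stop is felt (torque about 0.9 N m, fingers spreading). Releasing and rising.

Request:
jog_arm(motion=[[0,0,0,0,0,-0.03,-0.4],[0,0,0,0,0,0,-0.3],[0,0,0,0,0,0,-0.3],[0,0,0,0,0,0,-0.3],[0,0,0,0,0,0,-0.3]])

```text
time_s: 23.6
ee_pos: [0.4958, -0.3051, 0.1616]
eef_rot: [3.142, -0.0, -0.575]
force: [-0.4, -0.3, -1.3]
grip_width: 0.0325
grip_force: 0.0
```

Request:
jog_arm(motion=[[0,0,-0.02,0,0,0,-0.3],[0,0,-0.05,0,0,0,-0.3],[0,0,-0.05,0,0,0,-0.3],[0,0,-0.03,0,0,0,-0.3],[0,0,0,0,0,0,-0.3]])

```text
time_s: 24.1
ee_pos: [0.4965, -0.3056, 0.3164]
eef_rot: [3.141, -0.008, -0.575]
force: [-0.6, 0.1, 0.0]
grip_width: 0.0327
grip_force: 0.0
```

```bash
python3 cap.py
python3 - <<'E'
from station import ctrl
from h import *
P=[]
for n,k in(("scene",5),("wrist",2.5)):
    m=ctrl.camera_model(n);im=ctrl.camera(n)[:,:,::-1];u,v=proj(m,[.4955,-.305,.13])[0].astype(int);h=int(200/k);v0=max(v-h,0);u0=u-h
    P.append(cv2.resize(im[v0:v0+2*h,u0:u0+2*h],(400,400),interpolation=cv2.INTER_CUBIC))
cv2.imwrite("pics/fin.png",np.hstack(P))
E
```

```text
M [ 0.06 -0.01 -0.01] F [-0.6  0.1  0. ] w 0.03274070977855474 yaw -0.5748751392100053 q6 1.5311839078278955
cap [ 494  240  122   97 6836] [ 0.21745851 -0.49161976  0.09605154] 7.779848227838011
```

View pics/fin.png

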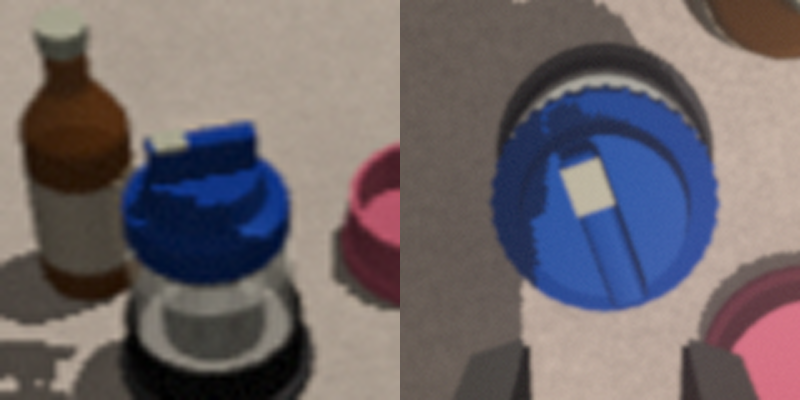

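The cap sits level on the jar with the basket visible inside, the bottle is undisturbed, and the gripper is clear. Handing in.

```bash
python3 -c "
from station import ctrl
print(ctrl.hand_in())"
```

```text
the job is handed in; nothing more can be done
None
```

The job is handed in at about 24 s, but no verdict came back: the basket stands down in the jar, and the cap dropped into the thread and was turned clockwise to the felt stop. The camera put it about 18 mm below the rim. The gripper was clear, and nothing around the work was seen or felt to be touched.

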